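# Shut the stone box and button up the drawer case

## Robot

A 6-joint arm with a two-finger parallel gripper is mounted at the origin on a cart in front of the work surface, level with it; the furniture and walls round the work are solid. World frame = base frame: x ahead of the robot, y to its left, z up, the work surface at z = 0. Lengths are in mm, angles in rad, forces in N, time in s.
With the tool pointing down it reaches from about 325 to 850 mm from the base axis. Payload 15.5 kg.
Tool frame: the origin (TCP) lies midway between the tips of the shut fingers; the grasp point (between the pads) lies 19 mm behind it; z points along the fingers, y is the line along which they close (so a half turn about z gives the same grasp; the last joint's range is limited). The gripper opens to 91 mm and grips with 3 to 60 N. Pads are 32 mm wide; open, the fingers measure 118 mm over their backs; the gripper's body (76 mm by 178 mm) begins 60 mm behind the grasp point.
Start: joints at [-0.096, 0.494, 1.345, -0, 1.302, -0.096], TCP at [625.001, 0.003, 213.915] pointing down, gripper open.
Joint ranges: [-2.91, 2.91], [-0.82, 2.16], [0.22, 2.67], [-1.22, 4.37], [0.12, 2.79], [-3.08, 3.08]. Speed limits (rad/s): [1.89, 1.89, 2.57, 3.01, 3.01, 3.01].

## Interface

Orientations are given as a unit quaternion [w, x, y, z].
In Python, from cell import bot, cams gives the robot as it stands. The module is installed in compiled form; this text tells all that it offers.
- The arm moves only by the tool jog_arm, never from a script. Its argument "increments" is a list of rows, each a list of 3 entries, a list of its own where there are three numbers: the turn, a rotation vector about the tool's x, y, z in degrees, then the shift along the tool's x, y, z in mm, then the gripper command: -1 is fully open, 1 is shut, values between are in proportion. A call has 1 to 20 rows; each row is the pose to reach, as a shift and turn from the pose commanded when the call began, along the tool's axes at that moment; what a row does not reach only later rows make up. A row lasts 1/10 s, in which the tool goes at most 50 mm and 8.59 degrees, less where a joint would pass 70% of its speed; a pose out of reach is approached as far as the arm can. A call with a gripper value outside its range is refused whole. The fingers move at their own pace and stop on an object; "grip_force" is the grip in N (left out, the last holds). Time passes only in rows, so rows that repeat a pose let the fingers close. It gives the time, the measured TCP pose, the force, the opening and the grip force at its end, in the units of the state.
- bot.state(): the state, without advancing time (a new reading comes with each control period).
- cams.read_camera(name): name is "scene" or "side" or "wrist"; returns the picture (384x512x3 uint8, red, green, blue); there is no depth.
- cams.camera_info(name): a dict with "fov_y" (degrees; the focal length in pixels is half the picture's height over the tangent of half this angle, whatever the lens; pixels are square), "cx", "cy" (the principal point, pixels), "extrinsics" (4x4, takes a point from world to camera coordinates). Camera axes: x right, y down, z forward; pixel columns grow to the right and rows downward; lengths in mm; the calibration is good to about 2 mm. A picture is of the moment at which its call begins: read the wrist's pose just before it. camera_info takes no time and is no camera call; for the wrist camera it gives the pose at the moment of the call.
- bot.close_job(): hands the job in; it is judged then, once.
The state is a dict: "clock": time; "joint_pos": joint angles; "qd": joint speeds; "effort": joint torques, N m; "position": TCP position; "tool_rot": TCP orientation; "contact_force": force on the tool from outside, world axes, zero at the start; "wrist_torque": the same for the moment, N m; "width": finger opening in mm; "gripper_force": force on a finger pad.
Only numpy, scipy, OpenCV 4.12 (cv2) and the standard library are available. Lean on these libraries where they do the work, as an engineer would, in place of code of your own. Each camera call takes 0.05 s, during which the arm holds its last target. There are 200 camera calls.

## Task

Shut up the sharpening kit against shavings, by pushing with the fingertips, gripping nothing: swing the open lid of the stone box fully shut, and push the open drawer of the little wooden case fully home, then turn the wooden button on the case's front down so that it points straight down across the drawer front. Do not slam the lid; the stone box must stay where it stands, give or take a nudge, without being lifted or tipped, and the other things on the bench are to be left alone.

Things in the scene. Friction and masses are not known exactly. Their poses are not given: they have to be found in the camera images.
- stone_box: Loose dark walnut box with a hinged lid, holding a grey sharpening stone; 96 (x) x 215 (y) x 41 mm when shut, about 0.6 kg. Origin: centre of its underside. x points from the front (lip) edge to the hinge edge at the back, y along its length, z up. The hinge axis runs along y at x = +45 mm, z = 23 mm. The lid is a shallow tray 18 mm deep; shut, its outer face is 41 mm above the bench and reaches from x = -44 to +41 mm.
- stone_box_lid (a joint): Lid hinge of the stone box, rad: 0 = shut, grows as the front edge swings up and back, 1.57 = lid standing upright over the hinge edge, 1.75 = its stop. A stiff hinge (about 0.14 N m friction): the lid stays where it is left. It starts at 1.0 to 1.5.
- lid_lip (a point): Middle of the small brass lip on the lid's front edge, 93 mm from the hinge axis, 6 mm above the hinge plane when shut.
- drawer_case: Small wooden case with one drawer, 120 (x, depth) x 170 (y, width) x 94 mm high, fixed to the bench. Origin: centre of its underside. x points from its front face to its back, y along the front, z up; its front face is the plane x = -60 mm. The drawer opens to -x. The turn-button pivots on the rail above the drawer at y = +45 mm, z = 84 mm.
- case_drawer (a joint): How far the drawer stands open, m: 0 = home (front flush with the case's face), 0.09 = its stop; starts at 0.035 to 0.07. Takes about 1 to 3 N to push. The pale drawer front is 148 mm wide and reaches from 11 to 73 mm above the bench, with a finger notch 44 mm wide and 12 mm deep in the middle of its top edge.
- drawer_front (a point): Centre of the drawer's front surface, 42 mm above the bench; moves with the drawer.
- case_button (a joint): Turn-button on the case's front, rad: 0 = pointing sideways along the case's +y (drawer free), 1.57 = pointing straight down across the drawer front (its stop is at 1.60); negative = raised above level (stop at -0.5). Starts at -0.35 to 0.1. It stays where it is left (friction 0.03 N m, under 1 N at its end). A dark wooden bar 14 mm wide and 9 mm thick, standing 1 mm off the case's face, reaching 50 mm from its pivot.
- button_end (a point): Free end of the turn-button's bar, on its centre line, 50 mm from the pivot and 5.5 mm in front of the case's face.
- bench_dog_1: Bystander: wooden bench dog standing upright, 27 mm across, 82 mm high; origin at the centre of its underside. Leave alone.
- bench_dog_2: Bystander: a second bench dog like the first. Leave alone.
- chisel: Bystander: paring chisel lying on the bench along its y, 285 mm long, 27 mm thick. Leave alone.
- block_plane: Bystander: small metal block plane, 44 x 150 (y) x 50 mm. Leave alone.
- glue_bottle: Bystander: glue bottle, 58 mm across, 173 mm high. Leave alone.
Not all that is in view belongs to the job. Of the things that look like the drawer_case, the larger one is meant.

How it is judged (in metres and radians):
On the way, in this order (a step that is already met when the one before it is completed fails the run):
1. the drawer is pushed home while the button is still off it (value of joint case_drawer below 0.004 m and value of joint case_button below 0.9 rad), for 0.1 s.
2. the button is turned down across the drawer front (value of joint case_button above 1.35 rad and value of joint case_drawer below 0.004 m), for 0.1 s.
At the end, for the whole second after the job is handed in: Lid shut to within 0.04 rad, drawer home to within 4 mm, button within about 0.22 rad of straight down, stone box flat on the bench, at rest and within 40 mm of where it stood (all of step 2 and value of joint stone_box_lid below 0.04 rad and distance of stone_box from where it was at the start of the episode below 0.04 m and angle between stone_box's own z axis and vertical below 0.05 rad and height (world z) of stone_box below 0.005 m and linear speed of stone_box below 0.01 m/s); the robot touches nothing.
It fails at once if the stone box is lifted or tipped (height (world z) of stone_box above 0.015 m or angle between stone_box's own z axis and vertical above 0.2 rad).
It fails at once if the stone box is shoved more than 60 mm away (distance of stone_box from where it was at the start of the episode above 0.06 m).
It fails at once if the lid is slammed (faster than 8 rad/s) (velocity of joint stone_box_lid below -8 rad/s).
It fails at once if a bystander is moved more than 30 mm (distance of any of bench_dog_1, bench_dog_2, chisel, block_plane, glue_bottle from where it was at the start of the episode above 0.03 m).
It also fails if it takes over 61 s, if anything falls off the work surface, if the arm or the gripper's body presses on something with over 40 N, if the wrist force passes 120 N, or if a joint passes its speed limit or range.

## Working session

There is one attempt and no reset: what is moved stays moved. The work goes in short steps, Python scripts to look and compute and a tool call to move; the robot and the scene stay as the last step left them, time stands still between calls to the robot, and variables do not carry over. Pictures are saved under pics/ and viewed, at most 10 in all, crops included, and the job is handed in when it is done.

Besides the shell and the picture viewer there is one more tool, called as a command line: name --argument value ..., lists and objects as JSON in quotes. jog_arm: Moves the arm, as the interface text tells. Its arguments: {"type":"object","properties":{"increments":{"type":"array"},"grip_force":{"type":"number"}},"required":["increments"]}

```bash
mkdir -p pics; cat > h.py <<'E'
import numpy as np, cv2
from cell import bot, cams
def snap(n,f):
    im=cams.read_camera(n); cv2.imwrite(f'pics/{f}.png',im[:,:,::-1]); return im
def ray(n,u,v,info=None):
    i=info or cams.camera_info(n); f=192/np.tan(np.radians(i['fov_y']/2)); E=np.array(i['extrinsics'])
    R,t=E[:3,:3],E[:3,3]; d=R.T@np.array([(u-i['cx'])/f,(v-i['cy'])/f,1]); return -R.T@t,d
def atz(n,u,v,z):
    o,d=ray(n,u,v); return (o+d*(z-o[2])/d[2]).round(1)
def proj(n,p):
    i=cams.camera_info(n); f=192/np.tan(np.radians(i['fov_y']/2)); E=np.array(i['extrinsics'])
    c=(E[:3,:3]@np.atleast_2d(p).T).T+E[:3,3]; return (c[:,:2]/c[:,2:]*f+[i['cx'],i['cy']]).round(1)
def tri(a,b):
    (o1,d1),(o2,d2)=ray(*a),ray(*b); s=np.linalg.lstsq(np.c_[d1,-d2],o2-o1,rcond=None)[0]
    p,q=o1+s[0]*d1,o2+s[1]*d2; return ((p+q)/2).round(1),np.linalg.norm(p-q).round(1)
E
python3 - <<'E'
from h import *
a=snap('scene','s0');b=snap('side','d0')
for n,im in(('scene',a),('side',b)):
    cv2.imwrite(f'pics/{n}_big.png',cv2.resize(im[:,:,::-1],(800,600),interpolation=cv2.INTER_CUBIC))
    print(n,ray(n,256,192))
print(bot.state())
E
```

```text
scene (array([-242.64474885, -578.39662521,  886.42440509]), array([ 0.62173476,  0.4936861 , -0.60816666]))
side (array([ 180.74439174, -848.3618486 ,  708.19844047]), array([ 0.32923529,  0.77855507, -0.53436425]))
{'clock': 0.1, 'joint_pos': array([-9.55107404e-02,  4.94127180e-01,  1.34608151e+00, -2.40816023e-05,
        1.30253331e+00, -9.55159280e-02]), 'qd': array([-0.00101544, -0.00063892, -0.00070991, -0.00130667, -0.00020342,
        0.00159514]), 'effort': array([ 1.53078610e-03, -8.80241275e+01, -3.82546771e+01,  7.07121310e-02,
        4.82549379e-02, -5.43761678e-05]), 'position': array([6.24637032e+02, 2.30347397e-02, 2.13389910e+02]), 'tool_rot': array([-4.35869089e-04,  7.07102569e-01,  7.07110760e-01, -3.74704036e-04]), 'contact_force': array([ 0.33834127, -0.76098457,  0.08298391]), 'wrist_torque': array([0.0009237 , 0.03154719, 0.03577038]), 'gripper_force': 0.0, 'width': 91.07551437390771}
```

View pics/scene_big.png

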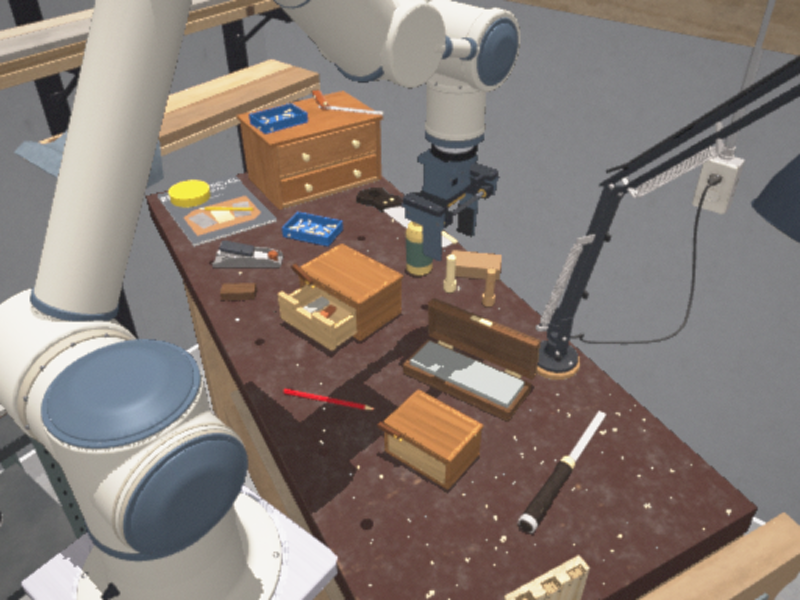

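View pics/side_big.png

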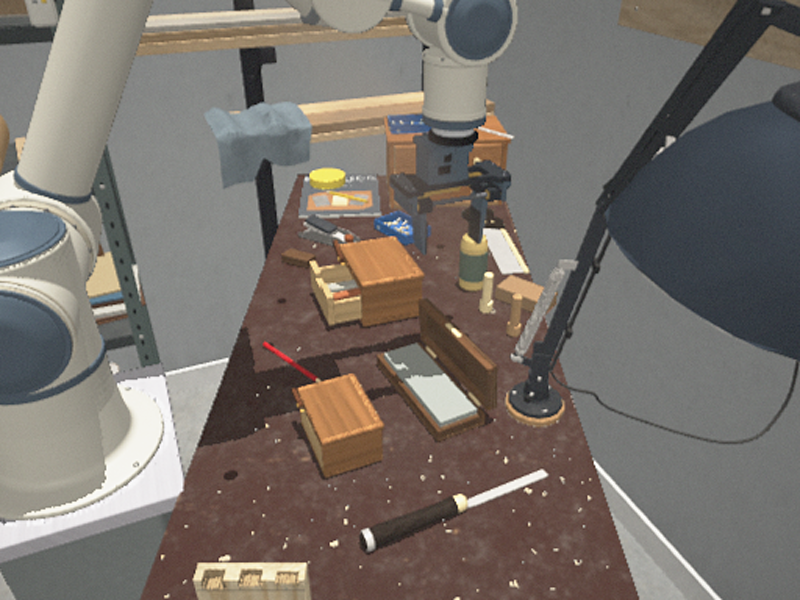

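Candidates for the case: A at scene (350,295) with its drawer open, and B at (432,440), shut and smaller. The chest at (315,150) has two drawers, so it doesn't fit. A looks like the one meant, so I'll confirm its size in enlarged crops.

```bash
python3 - <<'E'
from h import *
def crop(f,x0,y0,w,h,s,out):
    im=cv2.imread(f'pics/{f}.png')[y0:y0+h,x0:x0+w]; im=cv2.resize(im,None,fx=s,fy=s,interpolation=cv2.INTER_CUBIC)
    for k in range(0,w,20): cv2.line(im,(k*s,0),(k*s,6 if (x0+k)%100 else 15),(0,255,255),1); cv2.putText(im,str(x0+k),(k*s,16),0,.35,(0,255,255),1)
    for k in range(0,h,20): cv2.line(im,(0,k*s),(6,k*s),(0,255,255),1); cv2.putText(im,str(y0+k),(0,k*s+4),0,.35,(0,255,255),1)
    cv2.imwrite(f'pics/{out}.png',im)
crop('s0',160,140,200,180-30,4,'s0c')
crop('d0',180,140,160,150,4,'d0c')
E
```

```text
(no output)
```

View pics/s0c.png

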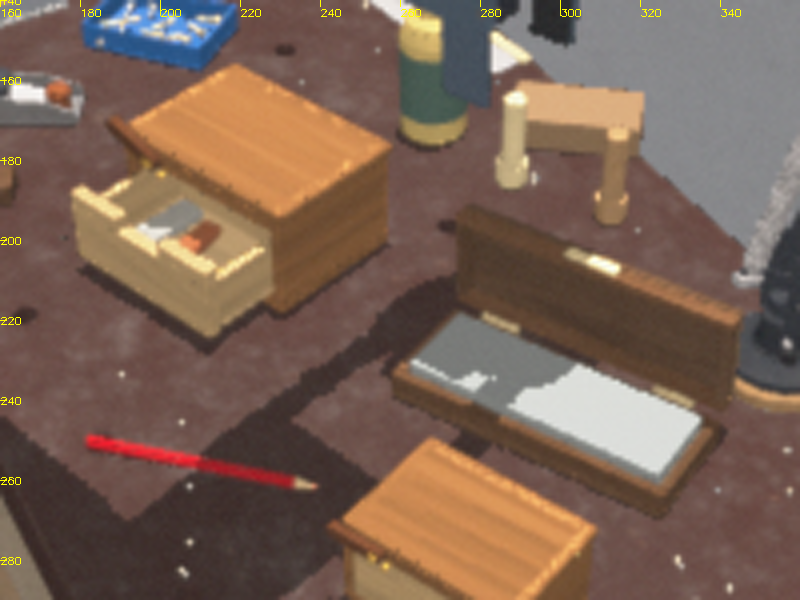

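View pics/d0c.png

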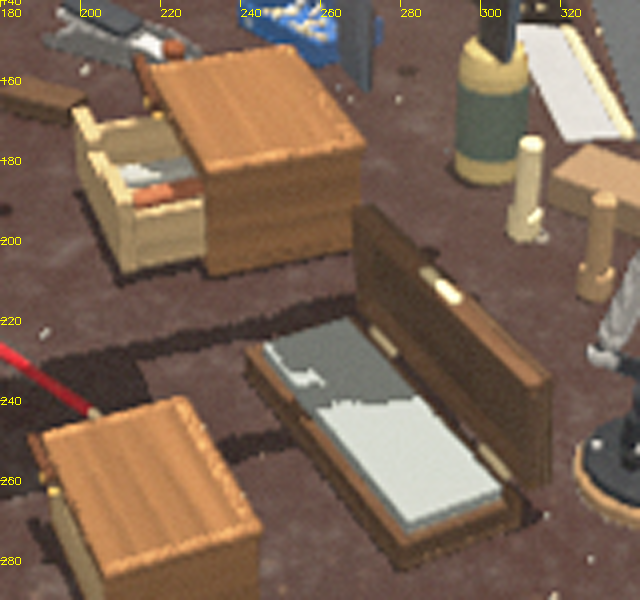

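```bash
python3 - <<'E'
from h import *
S=lambda u,v:(160+u/4,140+v/4); D=lambda u,v:(180+u/4,140+v/4)
pts={ # scene crop px, side crop px
'A BL':((238,66),(290,46)),'A BR':((390,148),(365,150)),'A FR':((280,218),(210,172)),'A FL':((130,122),(152,62)),
'drawer FLtop':((75,188),(77,108)),'drawer FRtop':((208,275),(118,205)),'drawer FRbot':((208,340),(122,275)),
'pivot':((161,173),(149,103)),'button end':((112,122),(140,58)),
'box FLt':((393,370),(248,350)),'box FRt':((658,505),(400,558)),'box FLbot':((395,395),(250,370)),'box FRbot':((658,518),(402,572)),
'lid TL':((460,208),(360,205)),'lid TR':((740,315),(550,380)),'lip':((593,261),(441,285)),
'B BL':((432,438),(180,398)),'B BR':((596,528),(262,527)),
'dog1':((514,95),(532,140)),'dog2':((617,132),(602,196))}
for k,(a,b) in pts.items():
    p,e=tri(('scene',*S(*a)),('side',*D(*b))); print(k,p,e)
E
```

```text
A BL [642.9 274.6  95.6] 2.2
A BR [636.8 113.8  86.7] 0.3
A FR [516.7 120.5  90.7] 2.3
A FL [527.4 281.8 100.6] 2.3
drawer FLtop [463.8 280.2  74.4] 0.5
drawer FRtop [450.5 131.7  73.5] 0.4
drawer FRbot [451.5 138.1   8.1] 0.8
pivot [505.5 228.2  92.4] 7.9
button end [521.7 295.8  98.2] 3.1
box FLt [499.4   3.4  19.2] 0.3
box FRt [ 513.3 -207.5    8.5] 0.1
box FLbot [498.4   0.7   1. ] 5.1
box FRbot [ 514.6 -208.    -3.8] 1.1
lid TL [584.    9.1 111.3] 1.5
lid TR [ 608.7 -202.5  107.3] 2.0
lip [590.2 -98.7 113.1] 1.8
B BL [419.4 -90.8  72.1] 0.0
B BR [ 424.1 -212.    68.1] 2.5
dog1 [762.7  85.9  81.1] 1.0
dog2 [764.7  -9.9  85.4] 1.5
```

A is the larger at about 165–170 mm wide, against 121 mm for B, so A is the drawer_case. Next I'll refine both poses with a least-squares fit and locate the lamp and bottle for clearance.

```bash
python3 - <<'E'
from h import *
from scipy.optimize import least_squares
S=lambda u,v:(160+u/4,140+v/4); D=lambda u,v:(180+u/4,140+v/4)
def case(p):
    x,y,a,d,b=p; c,s=np.cos(a),np.sin(a)
    L=[(60,85,94),(60,-85,94),(-60,-85,94),(-60-d,74,73),(-60-d,-74,73),(-60-d,-74,11),(-65.5,45+50*np.cos(b),84-50*np.sin(b))]
    return np.array([(x+c*u-s*v,y+s*u+c*v,w) for u,v,w in L])
cs=[(238,66),(390,148),(280,218),(75,188),(208,275),(208,340),(112,122)]
cd=[(290,46),(365,150),(210,172),(77,108),(118,205),(122,275),(140,58)]
def box(p):
    x,y,a,t=p; c,s=np.cos(a),np.sin(a); l=lambda r,h:(45-r*np.cos(t)+h*np.sin(t),23+r*np.sin(t)+h*np.cos(t))
    L=[(-48,107.5,0),(-48,-107.5,0),(*l(89,0)[:1],107.5,l(89,0)[1]),(*l(89,18)[:1],-107.5,l(89,18)[1]),(*l(93,6)[:1],0,l(93,6)[1])]
    return np.array([(x+c*u-s*v,y+s*u+c*v,w) for u,v,w in L])
bs=[(395,390),(658,518),(460,215),(740,315),(593,261)]; bd=[(250,370),(402,572),(360,212),(550,380),(441,285)]
for f,a,b,p0 in((case,cs,cd,[581,198,-.07,60,-.2]),(box,bs,bd,[554,-105,.06,1.4])):
    A=np.array([S(*q) for q in a]);B=np.array([D(*q) for q in b])
    r=least_squares(lambda p:np.r_[(proj('scene',f(p))-A).ravel(),(proj('side',f(p))-B).ravel()],p0,loss='soft_l1',diff_step=1e-3)
    print(r.x.round(3)); print(r.fun.reshape(2,-1,2).round(1).tolist()); print(f(r.x).round(0).tolist())
k=.64
for n,a,b in(('lampbase',(557,360),(535,402)),('lampjoint',(612,185),(602,200)),('armlow',(570,330),(545,375))):
    print(n,*tri(('scene',a[0]*k,a[1]*k),('side',b[0]*k,b[1]*k)))
print('bottle',tri(('scene',*S(432,140)),('side',*D(490,180))))
E
```

```text
[ 5.78551e+02  1.97183e+02 -7.10000e-02  6.15420e+01 -2.00000e-01]
[[[-0.3, -0.4], [0.6, -0.6], [0.1, -0.1], [-0.1, 0.6], [0.3, -0.2], [1.6, -0.1], [-0.2, 0.9]], [[0.0, 0.3], [-0.4, -1.0], [-1.0, 0.3], [-0.3, 0.6], [0.5, 0.1], [0.7, 0.3], [-0.6, 1.8]]]
[[644.0, 278.0, 94.0], [632.0, 108.0, 94.0], [513.0, 117.0, 94.0], [463.0, 280.0, 73.0], [452.0, 132.0, 73.0], [452.0, 132.0, 11.0], [520.0, 296.0, 94.0]]
[ 5.53952e+02 -1.04087e+02  6.00000e-02  1.39000e+00]
[[[0.4, 0.4], [1.8, 0.4], [-0.4, 0.1], [2.0, -0.9], [0.6, -0.2]], [[0.1, 1.1], [0.3, 1.1], [-2.0, 0.1], [0.8, -0.1], [-0.2, 0.4]]]
[[500.0, 0.0, 0.0], [512.0, -214.0, 0.0], [576.0, 5.0, 111.0], [607.0, -209.0, 114.0], [588.0, -102.0, 116.0]]
lampbase [ 683.4 -209.4   17.8] 4.4
lampjoint [ 725.5 -232.3  366.7] 4.5
armlow [ 684.9 -223.6   88.8] 5.9
bottle (array([785.5, 183.9, -16.4]), np.float64(4.4))
```

Case face centre is about (519,201) with yaw -0.07, and the drawer is about 62 mm open. I'll shut the fingers, align to the case yaw and go to in front of the drawer.

jog_arm --increments '[[[0,0,4],[0,-45,0],1],[[0,0,4],[35,-80,0],1],[[0,0,4],[70,-115,0],1],[[0,0,4],[105,-150,0],1],[[0,0,4],[140,-180,0],1],[[0,0,4],[175,-205,0],1],[[0,0,4],[200,-205,0],1],[[0,0,4],[203,-205,0],1],[[0,0,4],[203,-205,45],1],[[0,0,4],[203,-205,90],1],[[0,0,4],[203,-205,130],1],[[0,0,4],[203,-205,164],1],[[0,0,4],[203,-205,169],1],[[0,0,4],[203,-205,169],1],[[0,0,4],[203,-205,169],1],[[0,0,4],[203,-205,169],1]]'

```text
clock: 1.7
position: [421.0, 203.2, 46.4]
tool_rot: [0.001, 0.731, 0.682, 0.001]
contact_force: [0.5, -0.2, -0.3]
width: 0.6
gripper_force: 0.0
```

jog_arm --increments '[[[0,0,0],[0,8,0],1],[[0,0,0],[0,15,0],1],[[0,0,0],[0,21,0],1],[[0,0,0],[0,27,0],1],[[0,0,0],[0,33,0],1],[[0,0,0],[0,39,0],1],[[0,0,0],[0,45,0],1],[[0,0,0],[0,51,0],1],[[0,0,0],[0,57,0],1],[[0,0,0],[0,63,0],1],[[0,0,0],[0,69,0],1],[[0,0,0],[0,74,0],1],[[0,0,0],[0,77,0],1],[[0,0,0],[0,80,0],1],[[0,0,0],[0,80,0],1]]'

```text
clock: 3.2
position: [500.2, 197.4, 44.9]
tool_rot: [0.0, 0.731, 0.682, 0.0]
contact_force: [-0.1, 0.6, -0.0]
width: 0.6
gripper_force: 0.0
```

```bash
python3 - <<'E'
from h import *
im=snap('side','d1'); im2=snap('scene','s1')
c=lambda i,x,y:cv2.resize(i[y:y+100,x:x+100,::-1],(400,400),interpolation=cv2.INTER_CUBIC)
cv2.imwrite('pics/c1.png',np.hstack([c(im2,170,130),c(im,180,120)]))
E
```

```text
(no output)
```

View pics/c1.png

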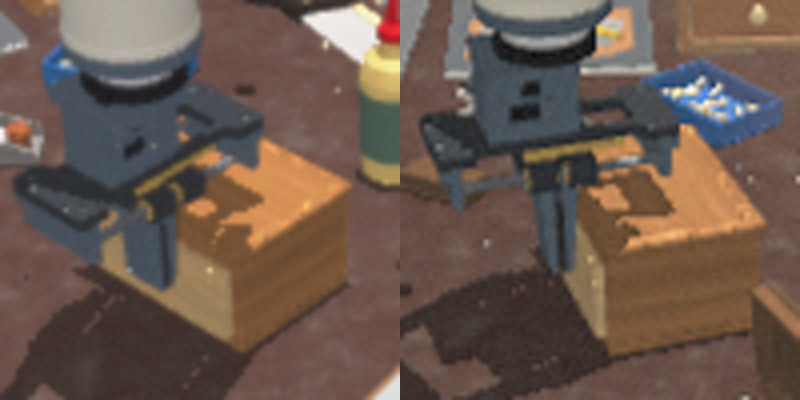

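The drawer is nearly home, with the fingers at its middle. I'll press on until the case face stops it.

jog_arm --increments '[[[0,0,0],[0,1,0],1],[[0,0,0],[0,2,0],1],[[0,0,0],[0,3,0],1],[[0,0,0],[0,3,0],1]]'

```text
clock: 3.7
position: [502.9, 197.2, 44.9]
tool_rot: [0.0, 0.731, 0.682, -0.0]
contact_force: [-1.0, 0.1, -0.4]
width: 0.5
gripper_force: 0.3
```

jog_arm --increments '[[[0,0,0],[0,1,0],1],[[0,0,0],[0,2,0],1],[[0,0,0],[0,2,0],1]]'

```text
clock: 4.0
position: [505.0, 197.1, 44.9]
tool_rot: [0.0, 0.731, 0.682, 0.0]
contact_force: [-0.8, 0.7, 0.0]
width: 0.2
gripper_force: 0.3
```

jog_arm --increments '[[[0,0,0],[0,1,0],1],[[0,0,0],[0,2,0],1],[[0,0,0],[0,2,0],1]]'

```text
clock: 4.3
position: [506.1, 197.0, 44.8]
tool_rot: [-0.0, 0.731, 0.682, -0.001]
contact_force: [-5.7, 0.2, 3.4]
width: 0.6
gripper_force: 2.9
```

jog_arm --increments '[[[0,0,0],[0,1,0],1],[[0,0,0],[0,2,0],1],[[0,0,0],[0,2,0],1]]'

```text
clock: 4.6
position: [506.1, 196.9, 44.8]
tool_rot: [-0.001, 0.731, 0.682, -0.002]
contact_force: [-17.7, 4.9, 11.9]
width: 0.3
gripper_force: 9.1
```

Home: firm stop at TCP x=506. I'll back off, rise, and move over the button's bar.

jog_arm --increments '[[[0,0,0],[0,-15,0],1],[[0,0,0],[0,-30,0],1],[[0,0,0],[0,-30,-45],1],[[0,0,0],[0,-30,-90],1],[[0,0,0],[40,-30,-90],1],[[0,0,0],[82,-30,-90],1],[[0,0,0],[82,-20,-90],1],[[0,0,0],[82,-7,-90],1],[[0,0,0],[82,-7,-90],1],[[0,0,0],[82,-7,-90],1]]'

```text
clock: 5.6
position: [507.7, 278.0, 134.6]
tool_rot: [-0.0, 0.732, 0.681, -0.0]
contact_force: [1.1, -1.1, -0.4]
width: 0.4
gripper_force: 0.0
```

```bash
python3 - <<'E'
from h import *
im=snap('side','d2'); im2=snap('scene','s2')
c=lambda i,x,y:cv2.resize(i[y:y+100,x:x+100,::-1],(400,400),interpolation=cv2.INTER_CUBIC)
cv2.imwrite('pics/c2.png',np.hstack([c(im2,160,120),c(im,180,110)]))
E
```

```text
(no output)
```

View pics/c2.png

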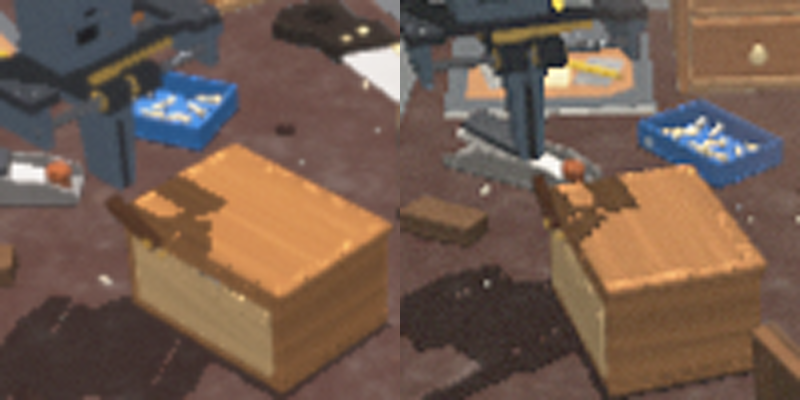

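The drawer is flush and the fingertips hang over the raised button's end. Lowering now.

jog_arm --increments '[[[0,0,0],[0,0,15],1],[[0,0,0],[0,0,22],1],[[0,0,0],[0,0,27],1],[[0,0,0],[0,0,32],1],[[0,0,0],[0,0,37],1],[[0,0,0],[0,0,42],1],[[0,0,0],[0,0,47],1],[[0,0,0],[0,0,52],1],[[0,0,0],[0,0,56],1],[[0,0,0],[0,0,60],1],[[0,0,0],[0,0,64],1],[[0,0,0],[0,0,68],1],[[0,0,0],[0,0,72],1],[[0,0,0],[0,0,76],1],[[0,0,0],[0,0,80],1],[[0,0,0],[0,0,83],1],[[0,0,0],[0,0,83],1]]'

```text
clock: 7.4
position: [507.3, 279.0, 51.4]
tool_rot: [-0.0, 0.731, 0.682, -0.0]
contact_force: [-0.1, 0.6, -0.7]
width: 0.8
gripper_force: 0.3
```

jog_arm --increments '[[[0,0,0],[-2,0,0],1],[[0,0,0],[-4,0,0],1],[[0,0,0],[-6,0,0],1],[[0,0,0],[-8,0,0],1],[[0,0,0],[-9,0,0],1],[[0,0,0],[-10,0,0],1],[[0,0,0],[-10,0,0],1]]'

```text
clock: 8.1
position: [507.5, 276.0, 52.1]
tool_rot: [-0.003, 0.732, 0.682, 0.005]
contact_force: [-5.6, 69.3, -21.4]
width: 0.0
gripper_force: 34.2
```

jog_arm --increments '[[[0,0,0],[-1,0,0],1],[[0,0,0],[-2,0,0],1],[[0,0,0],[-2,0,0],1]]'

```text
clock: 8.4
position: [507.6, 275.8, 52.2]
tool_rot: [-0.003, 0.732, 0.682, 0.006]
contact_force: [-7.8, 85.4, -24.7]
width: 0.4
gripper_force: 42.4
```

```bash
python3 - <<'E'
from h import *
im=snap('side','d3'); im2=snap('scene','s3')
c=lambda i,x,y:cv2.resize(i[y:y+80,x:x+80,::-1],(400,400),interpolation=cv2.INTER_CUBIC)
cv2.imwrite('pics/c3.png',np.hstack([c(im2,170,140),c(im,190,130)]))
E
```

```text
(no output)
```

View pics/c3.png

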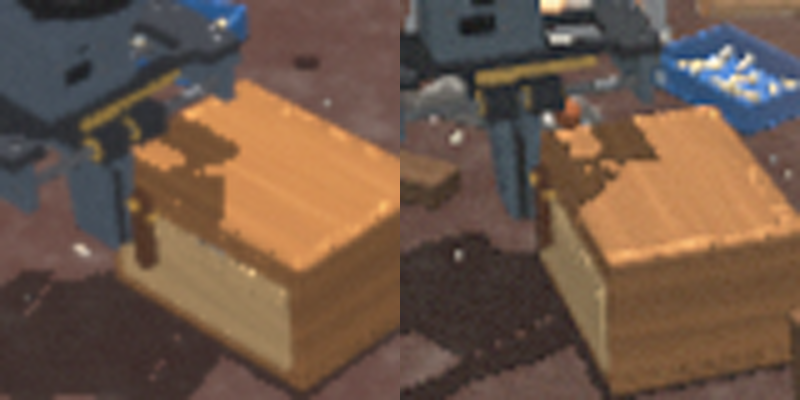

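The button hangs straight down against its stop. The 85 N force means I pressed harder than needed, so I'm backing off and lifting clear.

jog_arm --increments '[[[0,0,0],[12,0,0],1],[[0,0,0],[25,-10,0],1],[[0,0,0],[25,-30,0],1],[[0,0,0],[25,-30,-45],1],[[0,0,0],[25,-30,-90],1],[[0,0,0],[25,-30,-135],1],[[0,0,0],[25,-30,-160],1],[[0,0,-4],[25,-30,-160],1],[[0,0,-4],[25,-30,-160],1]]'

```text
clock: 9.4
position: [478.2, 294.1, 212.7]
tool_rot: [0.0, 0.707, 0.708, 0.001]
contact_force: [0.1, -0.2, -0.1]
width: 0.4
gripper_force: 0.0
```

Now to behind the stone box lid, high first and yawed to the box.

jog_arm --increments '[[[0,0,-3.4],[-40,17,0],1],[[0,0,-3.4],[-80,34,0],1],[[0,0,-3.4],[-120,50,0],1],[[0,0,-3.4],[-160,67,0],1],[[0,0,-3.4],[-200,84,0],1],[[0,0,-3.4],[-240,101,0],1],[[0,0,-3.4],[-280,118,0],1],[[0,0,-3.4],[-320,135,0],1],[[0,0,-3.4],[-355,150,0],1],[[0,0,-3.4],[-383,161,0],1],[[0,0,-3.4],[-383,161,0],1],[[0,0,-3.4],[-383,161,0],1]]'

```text
clock: 10.6
position: [638.7, -89.0, 210.8]
tool_rot: [-0.001, 0.687, 0.727, -0.001]
contact_force: [-0.2, 0.3, 0.4]
width: -0.2
gripper_force: 0.0
```

```bash
python3 - <<'E'
from h import *
im=snap('side','d4'); im2=snap('scene','s4')
c=lambda i,x,y:cv2.resize(i[y:y+200,x:x+160,::-1],(400,500),interpolation=cv2.INTER_CUBIC)
cv2.imwrite('pics/c4.png',np.hstack([c(im2,230,90),c(im,230,90)]))
print(bot.state()['position'])
E
```

```text
[638.75482467 -87.82007698 211.3944761 ]
```

View pics/c4.png

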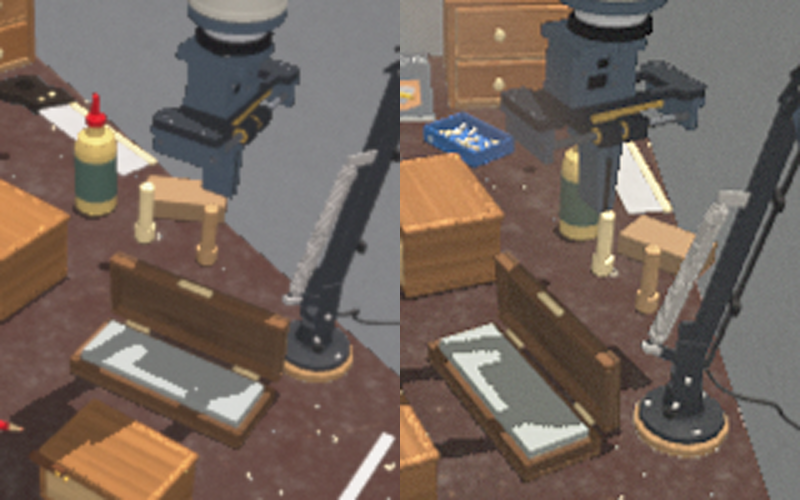

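jog_arm --increments '[[[0,0,0],[0,0,45],1],[[0,0,0],[0,0,90],1],[[0,0,0],[0,0,107],1],[[0,0,0],[0,0,107],1],[[0,0,0],[0,-12,107],1],[[0,0,0],[0,-18,107],1],[[0,0,0],[0,-23,107],1],[[0,0,0],[0,-27,107],1],[[0,0,0],[0,-31,107],1],[[0,0,0],[0,-35,107],1],[[0,0,0],[0,-39,107],1],[[0,0,0],[0,-43,108],1],[[0,0,0],[0,-47,109],1],[[0,0,0],[0,-51,110],1],[[0,0,0],[0,-55,111],1],[[0,0,0],[0,-55,111],1]]'

```text
clock: 12.3
position: [583.7, -92.1, 100.6]
tool_rot: [-0.0, 0.686, 0.728, -0.0]
contact_force: [0.0, 0.9, 0.2]
width: 0.0
gripper_force: 0.0
```

```bash
python3 - <<'E'
from h import *
im=snap('side','d5'); im2=snap('scene','s5')
c=lambda i,x,y:cv2.resize(i[y:y+200,x:x+160,::-1],(400,500),interpolation=cv2.INTER_CUBIC)
cv2.imwrite('pics/c5.png',np.hstack([c(im2,230,120),c(im,230,110)]))
E
```

```text
(no output)
```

View pics/c5.png

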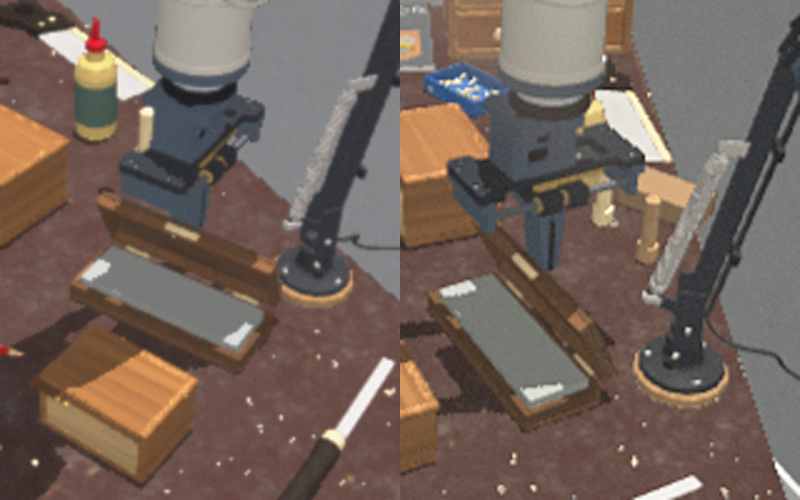

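The lid is turning and the box has stayed put. I'll follow the arc down.

jog_arm --increments '[[[0,0,0],[0,-4,1],1],[[0,0,0],[0,-7.5,3],1],[[0,0,0],[0,-11,5],1],[[0,0,0],[0,-15,7],1],[[0,0,0],[0,-18,9.5],1],[[0,0,0],[0,-21.5,12],1],[[0,0,0],[0,-25,14.5],1],[[0,0,0],[0,-28,17],1],[[0,0,0],[0,-31,20],1],[[0,0,0],[0,-33.5,23],1],[[0,0,0],[0,-36,26],1],[[0,0,0],[0,-38.5,29],1],[[0,0,0],[0,-41,32.5],1],[[0,0,0],[0,-43,36],1],[[0,0,0],[0,-45,40],1],[[0,0,0],[0,-47,43.5],1],[[0,0,0],[0,-48.5,47],1],[[0,0,0],[0,-50,51],1],[[0,0,0],[0,-51,55],1],[[0,0,0],[0,-52,57],1]]'

```text
clock: 14.4
position: [532.7, -95.2, 43.5]
tool_rot: [-0.0, 0.686, 0.728, 0.0]
contact_force: [-0.1, 0.8, 1.1]
width: 0.7
gripper_force: 0.5
```

jog_arm --increments '[[[0,0,0],[0,0,1],1],[[0,0,0],[0,0,2],1],[[0,0,0],[0,0,2],1]]'

```text
clock: 14.7
position: [532.7, -95.2, 41.8]
tool_rot: [-0.0, 0.686, 0.728, 0.0]
contact_force: [-0.4, 0.2, 1.1]
width: 0.2
gripper_force: 0.0
```

jog_arm --increments '[[[0,0,0],[0,0,1],1],[[0,0,0],[0,0,1.5],1],[[0,0,0],[0,0,2],1],[[0,0,0],[0,0,2],1]]'

```text
clock: 15.1
position: [532.8, -95.2, 40.9]
tool_rot: [0.0, 0.686, 0.728, 0.0]
contact_force: [-5.4, 1.0, 22.7]
width: 0.4
gripper_force: 11.0
```

Firm stop at z=40.9, so the lid is shut at its expected 41 mm. Lifting off and checking everything.

jog_arm --increments '[[[0,0,0],[0,0,-10],1],[[0,0,0],[0,0,-40],1],[[0,0,0],[0,0,-85],1],[[0,0,0],[0,0,-130],1],[[0,0,0],[0,0,-170],1],[[0,0,0],[0,0,-200],1],[[0,0,0],[0,0,-200],1],[[0,0,0],[0,0,-200],1]]'

```text
clock: 15.9
position: [532.9, -95.2, 240.4]
tool_rot: [0.001, 0.686, 0.728, 0.0]
contact_force: [-0.0, -0.4, -0.6]
width: 0.5
gripper_force: 0.0
```

```bash
python3 - <<'E'
from h import *
im=snap('side','d6'); im2=snap('scene','s6')
c=lambda i,x,y:cv2.resize(i[y:y+180,x:x+180,::-1],(400,400),interpolation=cv2.INTER_CUBIC)
cv2.imwrite('pics/c6.png',np.hstack([c(im2,170,130),c(im,180,120)]))
E
```

```text
(no output)
```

View pics/c6.png

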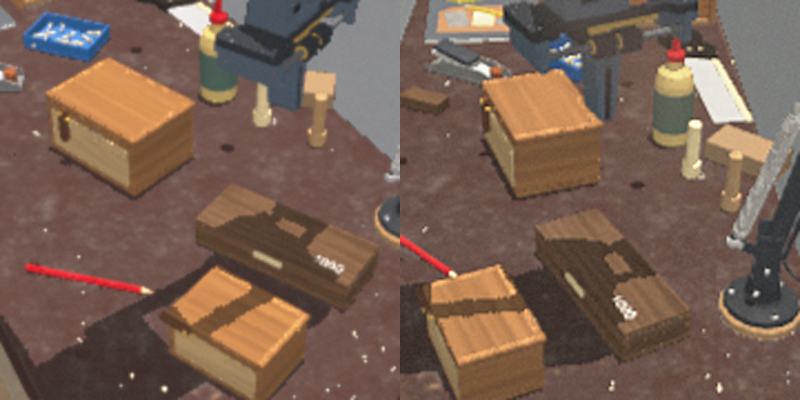

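The pictures show the lid shut, the drawer flush, the button straight down at (64,125) in the scene crop, and the bystanders in place. Handing in.

```bash
python3 -c "
from cell import bot
print(bot.close_job())"
```

```text
the job is handed in; nothing more can be done
None
```

I handed the job in at about 16 s of the allowed 61 s: the lid is shut, the drawer is home and the button points straight down across it, with the box and bystanders where they stood in the last pictures; no verdict came back, and I briefly pressed the button's stop at about 85–89 N (wrist limit 120 N).

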